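Hold the enclosure's access door with its hinge knuckles lined up

TASK

The access door of the dark enclosure was taken off for service and stands in the panel rack beside two panels that have no hinge. Lift the door out of the rack, bring its hinge knuckle in between the two knuckles on the enclosure's jamb with the door upright and standing open, about square to the enclosure's front, so that the three holes are in one line and the hinge pin would drop straight through, and finish still holding it there, still and without forcing it, so that I can put the pin in. Leave everything else where it is.

Things in the scene. Friction and masses are not known exactly. Their poses are not given: they have to be found in the camera images.
- door_mid (a point): Centre of the access door: black panel 160 wide, 150 high, 12 thick, about 0.3 kg, upright in one of the rack's 3 slots, the only one with a steel hinge knuckle. Axes: z up; -x the outer face; y along the width, hinge at the -y edge. Centre of mass ~5 mm towards the hinge. Take it by the middle of its top edge (75 above this point), fingers closing across the 12 mm. Small latch knob on the outer face at y = +62.
- door_knuckle (a point): Centre of the bore of the door's one hinge knuckle: an upright steel tube 16 mm outside, 9 mm bore, 31 mm long, beside the door's hinge edge, joined to a steel leaf screwed on the outer face. It lies at x = -15.5, y = -88, z = 0 mm from door_mid, in door_mid's axes (its own axes are the same).
- jamb_axis (a point): Point on the enclosure's hinge axis midway between its two fixed knuckles, 110 mm above the bench: the door's bore centre belongs here. Fixed knuckles: upright steel tubes 16 outside, 9 bore, 30 long, above and below a 36 mm gap (2.5 mm play above and below the door's knuckle), open to the front. The jamb's face behind is 9.5 from the axis: the door's knuckle touches it 1.5 mm past alignment.
- enclosure: Black box 260 x 260, 205 mm tall, fixed. Origin: centre of underside. z up, -x is where its open front faces, the hinge is on the front's -y side. With the door open at 90 degrees the door's +y points along the enclosure's -x, the door's outer face (-x) looks along the enclosure's -y, and its lower edge is 35 mm above the bench. 60 to 120 degrees is as good.
- rack: Panel rack, fixed: grey board 180 x 170, 12 mm thick, 3 slots 60 mm apart along its x. Each slot is two pairs of upright rods 10 thick, 70 tall (tops 82 mm above the bench), the pairs 72 apart along y, 1.5 mm play each side of a panel. Panels stand on the board (tops 162 mm above the bench); lift straight up 80 mm or more to clear the rods. Origin: centre of underside.
- blank_panel: Bystander, leave alone: plain black panel, 160 x 150 x 12 mm, no hinge, standing in another slot of the rack. Origin: centre of its underside.
- vent_panel: Bystander, leave alone: black panel, 160 x 150 x 12 mm, with six louvres on its face, no hinge, standing in another slot of the rack. Origin: centre of its underside.
- hinge_pin: Bystander, leave alone: the loose steel hinge pin, 5 mm thick, 108 mm long, lying in a shallow aluminium dish (125 x 52 x 16 mm) on the bench; somebody else will put it in. Origin: centre of its underside.
- screwdriver: Bystander, leave alone: black-handled screwdriver, 180 mm, lying on the bench. Origin: centre of its underside.
- wash_bottle: Bystander, leave alone: white bottle, 64 mm thick, 160 mm tall. Origin: centre of its underside.
- sample_box: Bystander, leave alone: small black box with clear lid, 75 x 55 x 24 mm. Origin: centre of its underside.
- optic_post: Bystander, leave alone: short optics post on a round foot, 44 mm wide, 83 mm tall. Origin: centre of its underside.
- screw_jar: Bystander, leave alone: small glass jar with metal cap, 48 mm wide, 55 mm tall. Origin: centre of its underside.
Mind the look-alikes: they are no part of the job. What is shaped like the part that bears door_mid but green or purple is not meant.

How it is judged:
By the outcome, as a careful person would: the job done as asked, in the order asked, and still so for the second after the job is handed in, while the arm keeps its last pose, push and grip.
It also fails if it takes over 48 s, if anything falls off the work surface, if the arm or the gripper's body presses on something with over 40 N, if the wrist force passes 120 N, or if a joint passes its speed limit or range.

ROBOT

A 6-joint arm with a two-finger parallel gripper is mounted at the origin on the work surface. World frame = base frame: x ahead of the robot, y to its left, z up, the work surface at z = 0. Lengths are in m, angles in rad, forces in N, time in s.
With the tool pointing down it reaches from about 0.225 to 0.875 m from the base axis. Payload 3.4 kg.
Tool frame: the origin (TCP) lies midway between the tips of the shut fingers; the grasp point (between the pads) lies 19 mm behind it; z points along the fingers, y is the direction in which the jaws open and shut (so a half turn about z gives the same grasp; the last joint's range is limited). The gripper opens to 85 mm and grips with 20 to 120 N. Pads are 22 mm wide; open, the fingers measure 114 mm over their backs; the gripper's body (76 mm by 85 mm) begins 54 mm behind the grasp point. The pads swing forward as they close: fully open they stand 13 mm farther back than shut.
Start: joints at [1.131, 0.276, 1.505, -0, 1.361, -0.121], TCP at [0.18, 0.546, 0.231] pointing down, gripper open.
Joint ranges: [-2.89, 2.89], [-0.75, 2.08], [0.22, 2.7], [-1.18, 4.32], [0.11, 2.71], [-2.7, 2.7]. Speed limits (rad/s): [2.57, 2.57, 3.14, 3.14, 3.14, 3.14].

INTERFACE

Orientations are given as a rotation vector (axis times angle).
In Python, from plant import ctrl gives the robot as it stands.
- The arm moves only by the tool servo_tool, never from a script. Its argument "targets" is a list of rows, each an object of numbers: "rx", "ry", "rz": the turn, a rotation vector about the world's x, y, z in units of 6 degrees (1.0 is 6 degrees); "tx", "ty", "tz": the shift along the world's x, y, z in units of 30 mm (1.0 is 30 mm); "jaw": the opening, from -1 (shut) to 1 (fully open). A call has 1 to 5 rows; each row shifts and turns the commanded pose from where the row before left it; what a row does not reach is not made up. A row lasts 1/12 s, in which the tool goes at most 41.7 mm and 7.16 degrees, less where a joint would pass 70% of its speed; a pose out of reach is approached as far as the arm can. A call is refused whole if a number of a shift passes 1 or a number of a turn 1, either way. A call with a gripper value outside its range is refused whole. The fingers move at their own pace and stop on an object; "grip_force" is the grip in N (left out, the last holds). Time passes only in rows, so rows that do not move let the fingers close. It gives the time, the measured TCP pose, the force and the opening at its end, in the units of the state.
- ctrl.get_obs(): the state, without advancing time (a new reading comes with each control period).
- ctrl.camera(name): name is "scene" or "top" or "wrist"; returns (picture, depth): 400x640x3 uint8, red, green, blue; 400x640 float32, m along the optical axis (not along the pixel's ray), 0 where there is no reading.
- ctrl.camera_params(name): a dict with "mtx" (3x3 intrinsics, pixels), "k1" (the pictures are not rectified: a ray, as slopes to the right and down, at radius r is drawn at 1 + k1 r^2 times it, then the intrinsics apply), "position" and "orientation" of the camera in the world; the wrist camera has in their place "mount" (4x4, takes a point from camera to tool coordinates, whose origin is the TCP and whose axes are the flange's). Camera axes: x right, y down, z forward; pixel columns grow to the right and rows downward; lengths in m; the calibration is good to about 2 mm. A picture is of the moment at which its call begins: read the wrist's pose just before it. camera_params takes no time and is no camera call.
- ctrl.finish_job(): hands the job in, once; it reports no verdict.
Trained networks look in the newest picture that a camera, given by its name, has taken for a name from the list of things; names that differ only in an ending like _2 or _b are one class to them, and where a whole thing is asked for, a point or a joint stands for the part that bears it (a point fixed in the world has none). Each returns a list of dicts, best first, with "confidence" (0 to 1); they miss things now and then, are a little off and sometimes report something else, mostly with a low value. They report only what shows in the picture. A call takes as long as a camera call. They do not tell look-alikes from the thing itself.
- ctrl.regions_of(camera, query): "region" (400x640 bool, what is visible of it) and "centre" ([row, column] in pixels, amid what is visible of it).
The state is a dict: "time": time; "q": joint angles; "joint_vel": joint speeds; "joint_torque": joint torques, N m; "eef_pos": TCP position; "orientation": TCP orientation; "contact_force": force on the tool from outside, world axes, zero at the start; "ft_torque": the same for the moment, N m; "grip_width": finger opening in m.
Only numpy, scipy, OpenCV 4.12 (cv2) and the standard library are available. Lean on these libraries where they do the work, as an engineer would, in place of code of your own. Each camera call takes 0.05 s, during which the arm holds its last target. There are 200 camera calls.

## Working session

There is one attempt and no reset: what is moved stays moved. The work goes in short steps, Python scripts to look and compute and a tool call to move; the robot and the scene stay as the last step left them, time stands still between calls to the robot, and variables do not carry over. Pictures are saved under pics/ and viewed, about 8 in all and at most 12, crops included, and the job is handed in when it is done.

Besides the shell and the picture viewer there is one more tool, called as name([rows], argument=value, ...), one row to a line, values as JSON. servo_tool: Moves the arm, as the interface text tells. Its arguments: {"type":"object","properties":{"targets":{"type":"array","items":{"type":"object","properties":{"rx":{"type":"number"},"ry":{"type":"number"},"rz":{"type":"number"},"tx":{"type":"number"},"ty":{"type":"number"},"tz":{"type":"number"},"jaw":{"type":"number"}}}},"grip_force":{"type":"number"}},"required":["targets"]}

```bash
mkdir -p pics; ls
cat > h.py <<'E'
import numpy as np,cv2
from scipy.spatial.transform import Rotation as R
from plant import ctrl
def rot(o):
    o=np.array(o,float)
    return o if o.shape==(3,3) else (R.from_rotvec(o).as_matrix() if o.size==3 else R.from_quat(o).as_matrix())
def pose(cam,obs=None):
    p=ctrl.camera_params(cam)
    if 'mount' in p:
        T=np.eye(4);T[:3,:3]=rot(obs['orientation']);T[:3,3]=obs['eef_pos'];T=T@np.array(p['mount'])
        return p,T[:3,:3],T[:3,3]
    return p,rot(p['orientation']),np.array(p['position'])
def rays(p):
    K=np.array(p['mtx']);v,u=np.mgrid[:400,:640]
    a=(u-K[0,2])/K[0,0];b=(v-K[1,2])/K[1,1];x,y=a.copy(),b.copy()
    for _ in range(8):
        s=1+p['k1']*(x*x+y*y);x,y=a/s,b/s
    return x,y
def cloud(cam,dep,obs=None):
    p,Rm,t=pose(cam,obs);x,y=rays(p)
    P=np.stack([x*dep,y*dep,dep],-1)@Rm.T+t
    P[dep<=0]=np.nan
    return P
def save(n,img,box=None,s=1):
    if box: img=img[box[0]:box[1],box[2]:box[3]]
    cv2.imwrite('pics/'+n,cv2.resize(img,None,fx=s,fy=s,interpolation=cv2.INTER_CUBIC)[...,::-1])
def shot(cam,n=None):
    o=ctrl.get_obs();im,d=ctrl.camera(cam)
    if n: save(n,im); np.savez('pics/'+n[:-4]+'.npz',im=im,d=d,pos=o['eef_pos'],ori=o['orientation'])
    return im,d,cloud(cam,d,o)
E
python3 - <<'E'
from h import *
print(ctrl.get_obs())
for c in ['scene','top','wrist']:
    print(c,ctrl.camera_params(c))
for c in ['scene','top']:
    im,d,P=shot(c,c+'0.png')
    for q in ['door_mid','door_knuckle','jamb_axis','enclosure','rack','blank_panel','vent_panel']:
        for r in ctrl.regions_of(c,q)[:3]:
            m=r['region'];print(c,q,round(r['confidence'],2),np.round(r['centre']),m.sum(),np.round(np.nanmedian(P[m],0),3) if m.any() else '')
a=cv2.imread('pics/scene0.png');
E
```

```text
pics
{'time': 0.0, 'q': array([ 1.13099950e+00,  2.76578516e-01,  1.50616835e+00,  1.66904848e-05,
        1.36071126e+00, -1.20959389e-01]), 'joint_vel': array([ 0.0020672 , -0.00073572,  0.00078129,  0.00059141, -0.00053855,
        0.00103585]), 'joint_torque': array([ 1.00859212e-03, -4.16786993e+01, -2.45809257e+01, -3.26229463e-05,
        1.10479604e-02, -3.55095366e-06]), 'eef_pos': array([0.17998183, 0.54552509, 0.23043509]), 'orientation': array([-4.98630786e-01, -3.10122914e+00,  2.80827555e-03]), 'contact_force': array([ 0.0639002 , -0.77859891,  0.20676613]), 'ft_torque': array([-0.04677155,  0.00338403, -0.00902032]), 'grip_width': 0.0856258639066681}
scene {'mtx': array([[418.25382281,   0.        , 322.10310547],
       [  0.        , 418.25382281, 205.87256539],
       [  0.        ,   0.        ,   1.        ]]), 'k1': 0.017013565320219862, 'position': array([1.28714186, 0.18577516, 0.88255121]), 'orientation': array([-1.49956536, -2.06776776,  0.86104713])}
top {'mtx': array([[410.25544239,   0.        , 315.82023574],
       [  0.        , 410.25544239, 197.914649
[... 1534 characters left out ...]
3  0.12 ]
top door_mid 0.95 [275. 448.] 993 [ 0.272 -0.462  0.101]
top door_mid 0.91 [276. 376.] 568 [ 0.288 -0.232  0.125]
top door_mid 0.72 [206. 379.] 530 [ 0.488 -0.255  0.139]
top door_knuckle 0.95 [206. 380.] 489 [ 0.491 -0.247  0.151]
top door_knuckle 0.86 [272. 378.] 526 [ 0.279 -0.232  0.127]
top door_knuckle 0.74 [274. 451.] 952 [ 0.278 -0.463  0.104]
top jamb_axis 0.9 [206. 195.] 9282 [0.491 0.3   0.204]
top enclosure 0.81 [207. 195.] 9264 [0.491 0.301 0.204]
top rack 0.64 [194. 385.] 1378 [ 0.529 -0.274  0.012]
top rack 0.37 [120. 355.] 451 [ 0.761 -0.178  0.107]
top blank_panel 0.73 [173. 403.] 618 [ 0.592 -0.306  0.134]
top vent_panel 0.88 [192. 387.] 506 [ 0.544 -0.272  0.145]
```

View pics/scene0.png

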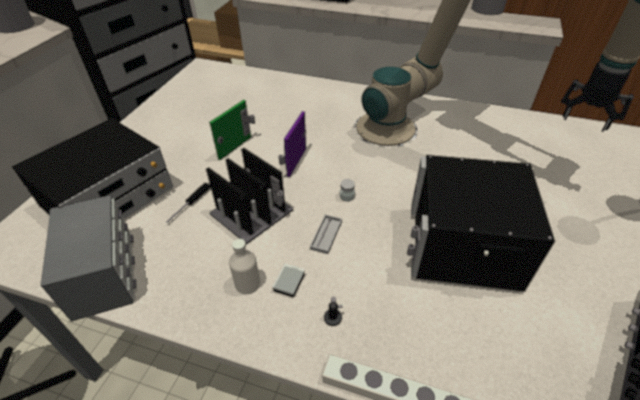

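View pics/top0.png

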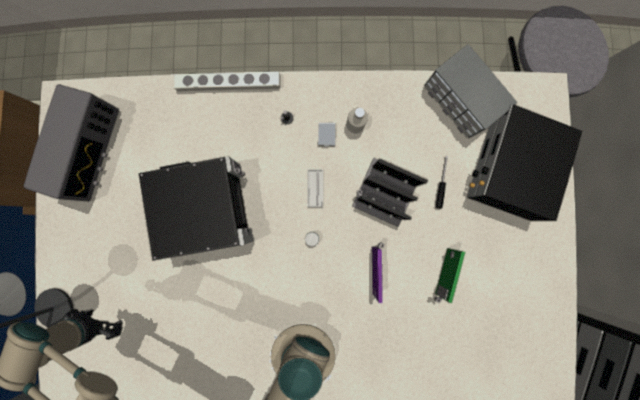

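The scene shows the rack with three black panels at about (245,195). The green (232,130) and purple (296,143) copies stand free, so neither is meant. The enclosure is at (480,225) and its open front faces world -y. Next I'll enlarge the rack and the enclosure front.

Run:
```python
from h import *
t=np.load('pics/top0.npz')['im'];s=np.load('pics/scene0.npz')['im']
def cr(im,r,c,h,w):return cv2.resize(im[r:r+h,c:c+w],(400,300),interpolation=cv2.INTER_CUBIC)
m=np.vstack([np.hstack([cr(t,150,345,75,100),cr(t,148,195,120,80)]),np.hstack([cr(s,140,195,102,136),cr(s,150,390,105,140)])])
m=np.clip((m/255.)**.6*255,0,255).astype(np.uint8)
save('crop1.png',m)
```

```text
(no output)
```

View pics/crop1.png

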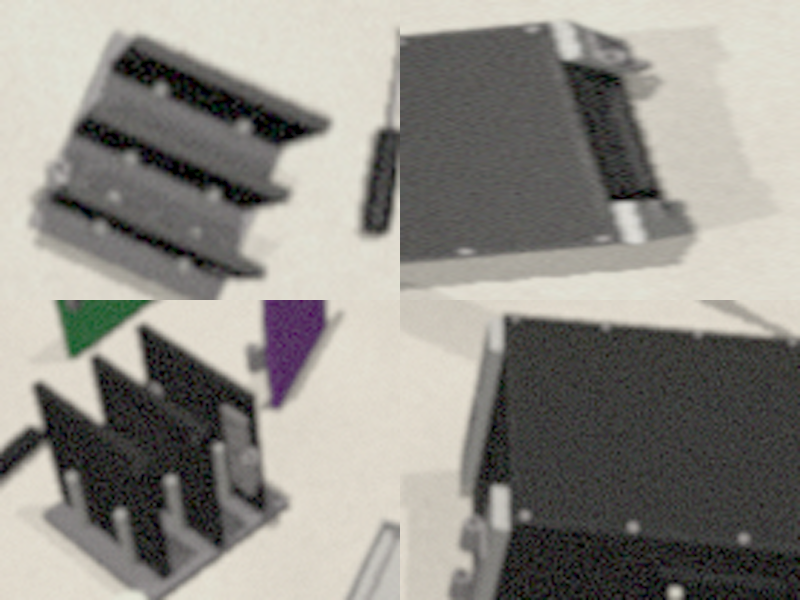

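The top-view crop shows three black panels. Only the one nearest the robot, at about (380,206), has a steel leaf and knuckle. These are on its +x face at the +y end, and the scene crop shows the same leaf at (280,178). The other two panels have no hinge. The jamb knuckles are on the enclosure's +x front corner, at top (240,167) and scene (417,245).

Run:
```python
from h import *
def show(P,sel,n):
    q=P[sel]; xy=q[:,:2].astype(np.float32); r=cv2.minAreaRect(xy); print(n,len(q),'centre',np.round(r[0],4),'size',np.round(r[1],4),'ang',round(r[2],2),'z',np.round(np.median(q[:,2]),4))
for c in ['top','scene']:
    f=np.load('pics/%s0.npz'%c);P=cloud(c,f['d']);X,Y,Z=P[...,0],P[...,1],P[...,2]
    from scipy import ndimage
    m=(Z>.15)&(Z<.175)&(X>.42)&(X<.68)&(Y<-.15)&(Y>-.42)
    l,n=ndimage.label(m)
    for i in range(1,n+1):
        if (l==i).sum()>40: show(P,l==i,c+' panel')
    show(P,(abs(Z-.205)<.012)&(X>.3)&(X<.75)&(Y>.1)&(Y<.6),c+' encl')
```

```text
top panel 253 centre [ 0.595  -0.3077] size [0.1588 0.014 ] ang 65.85 z 0.1605
top panel 254 centre [ 0.5458 -0.2771] size [0.1609 0.0141] ang 65.45 z 0.1607
top panel 250 centre [ 0.4883 -0.257 ] size [0.1615 0.0131] ang 65.54 z 0.1609
top encl 8104 centre [0.4885 0.3136] size [0.2614 0.2739] ang 10.14 z 0.2043
scene panel 290 centre [ 0.4877 -0.2604] size [0.162  0.0151] ang 65.64 z 0.1612
scene panel 301 centre [ 0.5448 -0.2802] size [0.1631 0.015 ] ang 65.36 z 0.1613
scene panel 317 centre [ 0.596  -0.3126] size [0.1648 0.0155] ang 66.4 z 0.1616
scene encl 9255 centre [0.4891 0.311 ] size [0.2661 0.2736] ang 9.52 z 0.2044
```

servo_tool([
  {"tz": 1,"jaw": 0},
  {"tz": 1,"jaw": 0},
  {"tx": 0.85,"ty": -0.845,"rz": -0.57,"tz": 0.4,"jaw": 0},
  {"tx": 0.85,"ty": -0.845,"rz": -0.57,"jaw": 0},
  {"tx": 0.85,"ty": -0.845,"rz": -0.57,"jaw": 0},
])

```text
invalid input at $.targets[0]: expected keys rx, ry, rz, tx, ty, tz, jaw
```

servo_tool([
  {"tx": 0.85,"ty": -0.845,"rz": -0.57,"jaw": 0},
  {"tx": 0.85,"ty": -0.845,"rz": -0.57,"jaw": 0},
  {"tx": 0.85,"ty": -0.845,"rz": -0.57,"jaw": 0},
  {"tx": 0.85,"ty": -0.845,"rz": -0.57,"jaw": 0},
  {"tx": 0.85,"ty": -0.845,"rz": -0.57,"jaw": 0},
])

```text
invalid input at $.targets[0]: expected keys rx, ry, rz, tx, ty, tz, jaw
```

servo_tool([
  {"tx": 0.85,"ty": -0.845,"rz": -0.57,"jaw": 0},
  {"tx": 0.85,"ty": -0.845,"rz": -0.57,"jaw": 0},
  {"tx": 0.85,"ty": -0.845,"rz": -0.57,"jaw": 0},
  {"tx": 0.85,"ty": -0.845,"rz": -0.57,"jaw": 0},
  {"tx": 0.85,"ty": -0.845,"rz": -0.57,"jaw": 0},
])

```text
invalid input at $.targets[0]: expected keys rx, ry, rz, tx, ty, tz, jaw
```

servo_tool([
  {"tx": 0.85,"ty": -0.845,"rz": -0.57,"jaw": 0},
  {"tx": 0.85,"ty": -0.845,"rz": -0.57,"jaw": 0},
  {"tx": 0.85,"ty": -0.845,"rz": -0.57,"tz": -0.6,"jaw": 0},
  {"tx": 0.85,"ty": -0.845,"rz": -0.57,"tz": -0.6,"jaw": 0},
  {"tx": 0.85,"ty": -0.845,"rz": -0.57,"tz": -0.6,"jaw": 0},
])

```text
invalid input at $.targets[0]: expected keys rx, ry, rz, tx, ty, tz, jaw
```

servo_tool([
  {"jaw": 0},
  {"jaw": 0},
  {"jaw": 0},
])

```text
invalid input at $.targets[0]: expected keys rx, ry, rz, tx, ty, tz, jaw
```

All keys are required in each row, so I'm resending them in full.

servo_tool([
  {"rx": 0,"ry": 0,"rz": 0,"tx": 0,"ty": 0,"tz": 1,"jaw": 0},
  {"rx": 0,"ry": 0,"rz": 0,"tx": 0,"ty": 0,"tz": 1,"jaw": 0},
  {"rx": 0,"ry": 0,"rz": -0.57,"tx": 0.85,"ty": -0.845,"tz": 0.4,"jaw": 0},
  {"rx": 0,"ry": 0,"rz": -0.57,"tx": 0.85,"ty": -0.845,"tz": 0,"jaw": 0},
  {"rx": 0,"ry": 0,"rz": -0.57,"tx": 0.85,"ty": -0.845,"tz": 0,"jaw": 0},
])

```text
time: 1.22
eef_pos: [0.2575, 0.4699, 0.3047]
orientation: [0.775, 3.043, 0.005]
contact_force: [0.4, 0.2, -0.5]
grip_width: 0.0425
```

servo_tool([
  {"rx": 0,"ry": 0,"rz": -0.57,"tx": 0.85,"ty": -0.845,"tz": 0,"jaw": 0},
  {"rx": 0,"ry": 0,"rz": -0.57,"tx": 0.85,"ty": -0.845,"tz": 0,"jaw": 0},
  {"rx": 0,"ry": 0,"rz": -0.57,"tx": 0.85,"ty": -0.845,"tz": 0,"jaw": 0},
  {"rx": 0,"ry": 0,"rz": -0.57,"tx": 0.85,"ty": -0.845,"tz": 0,"jaw": 0},
  {"rx": 0,"ry": 0,"rz": -0.57,"tx": 0.85,"ty": -0.845,"tz": 0,"jaw": 0},
])

```text
time: 1.63
eef_pos: [0.3851, 0.3419, 0.3036]
orientation: [1.222, 2.894, 0.001]
contact_force: [1.3, 0.1, 0.3]
grip_width: 0.043
```

servo_tool([
  {"rx": 0,"ry": 0,"rz": -0.57,"tx": 0.85,"ty": -0.845,"tz": 0,"jaw": 0},
  {"rx": 0,"ry": 0,"rz": -0.57,"tx": 0.85,"ty": -0.845,"tz": 0,"jaw": 0},
  {"rx": 0,"ry": 0,"rz": -0.57,"tx": 0.85,"ty": -0.845,"tz": 0,"jaw": 0},
  {"rx": 0,"ry": 0,"rz": -0.57,"tx": 0.85,"ty": -0.845,"tz": 0,"jaw": 0},
  {"rx": 0,"ry": 0,"rz": -0.57,"tx": 0.85,"ty": -0.845,"tz": 0,"jaw": 0},
])

```text
time: 2.05
eef_pos: [0.5127, 0.215, 0.3035]
orientation: [1.639, 2.68, 0.001]
contact_force: [-0.1, 0.9, 0.5]
grip_width: 0.0428
```

servo_tool([
  {"rx": 0,"ry": 0,"rz": -0.57,"tx": 0.85,"ty": -0.845,"tz": 0,"jaw": 0},
  {"rx": 0,"ry": 0,"rz": -0.57,"tx": 0.85,"ty": -0.845,"tz": 0,"jaw": 0},
  {"rx": 0,"ry": 0,"rz": -0.57,"tx": 0.85,"ty": -0.845,"tz": -0.6,"jaw": 0},
  {"rx": 0,"ry": 0,"rz": -0.57,"tx": 0.85,"ty": -0.845,"tz": -0.6,"jaw": 0},
  {"rx": 0,"ry": 0,"rz": -0.57,"tx": 0.85,"ty": -0.845,"tz": -0.6,"jaw": 0},
])

```text
time: 2.47
eef_pos: [0.6405, 0.0883, 0.2491]
orientation: [2.019, 2.406, 0.002]
contact_force: [0.3, 0.8, 1.3]
grip_width: 0.0425
```

servo_tool([
  {"rx": 0,"ry": 0,"rz": 0,"tx": 0,"ty": 0,"tz": 0,"jaw": 0},
  {"rx": 0,"ry": 0,"rz": 0,"tx": 0,"ty": 0,"tz": 0,"jaw": 0},
  {"rx": 0,"ry": 0,"rz": 0,"tx": 0,"ty": 0,"tz": 0,"jaw": 0},
])

```text
time: 2.72
eef_pos: [0.639, 0.09, 0.2492]
orientation: [-2.015, -2.409, 0.0]
contact_force: [0.1, 0.7, -0.5]
grip_width: 0.0427
```

Run:
```python
from h import *
im,d,P=shot('wrist','w1.png')
X,Y,Z=P[...,0],P[...,1],P[...,2]
for r in ctrl.regions_of('wrist','jamb_axis')[:3]: print(r['confidence'],r['centre'],r['region'].sum())
v=im.astype(float);m=np.clip((v/255)**.6*255,0,255).astype(np.uint8)
g=np.nan_to_num(np.clip((Z-0)/.22*255,0,255)).astype(np.uint8)
save('w1v.png',np.hstack([m,np.dstack([g]*3)])[:, :],s=.625)
import sys
save('w1b.png',m,(200,400,220,480),3)
```

```text
(no output)
```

View pics/w1v.png

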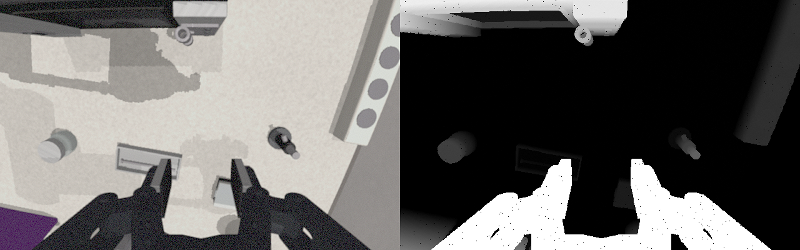

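The ring of the upper fixed knuckle is at about (293,54) in the full wrist picture, against the jamb's flange. The fingers are at the bottom. I'll measure the ring.

```bash
cat >> h.py <<'E'
def circfit(q,r=None):
    from scipy.optimize import least_squares
    c=q.mean(0)
    f=(lambda p:np.hypot(*(q-p[:2]).T)-r) if r else (lambda p:np.hypot(*(q-p[:2]).T)-p[2])
    s=least_squares(f,list(c)+([] if r else [.008]),loss='soft_l1',f_scale=.0005)
    return s.x,np.sqrt(np.mean(s.fun**2))
E
python3 - <<'E'
from h import *
f=np.load('pics/w1.npz');o=dict(eef_pos=f['pos'],orientation=f['ori'])
P=cloud('wrist',f['d'],o);W=P[35:80,270:320].reshape(-1,3);im=f['im']
print(np.histogram(W[:,2],np.arange(.05,.22,.005)))
t=W[(abs(W[:,2]-.158)<.006)];print('top pts',len(t),t.mean(0),t.min(0),t.max(0))
np.set_printoptions(linewidth=250)
print((P[38:75,274:314,2]*1000).astype(int)[::1,::2])
save('w1c.png',np.clip((im/255.)**.6*255,0,255).astype(np.uint8),(30,90,250,330),10)
E
```

```text
(array([ 32,   7,  19,  16,  32,  21,  31,  35, 141,  15,   0,   0,  10,
        10,   6,  14,  37,  44,  52,  49,  56, 549,  48,  38,   0,   0,
         0,   0,   0,   0,   0,   0,   0]), array([0.05 , 0.055, 0.06 , 0.065, 0.07 , 0.075, 0.08 , 0.085, 0.09 ,
       0.095, 0.1  , 0.105, 0.11 , 0.115, 0.12 , 0.125, 0.13 , 0.135,
       0.14 , 0.145, 0.15 , 0.155, 0.16 , 0.165, 0.17 , 0.175, 0.18 ,
       0.185, 0.19 , 0.195, 0.2  , 0.205, 0.21 , 0.215]))
top pts 626 [0.60536021 0.18912835 0.15787282] [0.5950521  0.17779276 0.15203702] [0.61865143 0.19799376 0.16398676]
[[                  50                   75                   77                   77                   73                   61                  154                  154                  157                  158                  158
                   158                  158                  158                  158                  158                  156                  160                  157                  157]
 [                  49                   50                   69                   71                
[... 14559 characters left out ...]
0                    1
                     0                   62                   72                   65                    0                    0                    0                    0                    0]
 [                   0                    0                   -1                    0                    2                    0                    0                    0                   -1                    0                    0
                     0                    0                    0                    0                   -1                    1                    0                    1                    0]]<stdin>:7: RuntimeWarning: invalid value encountered in cast
```

View pics/w1c.png

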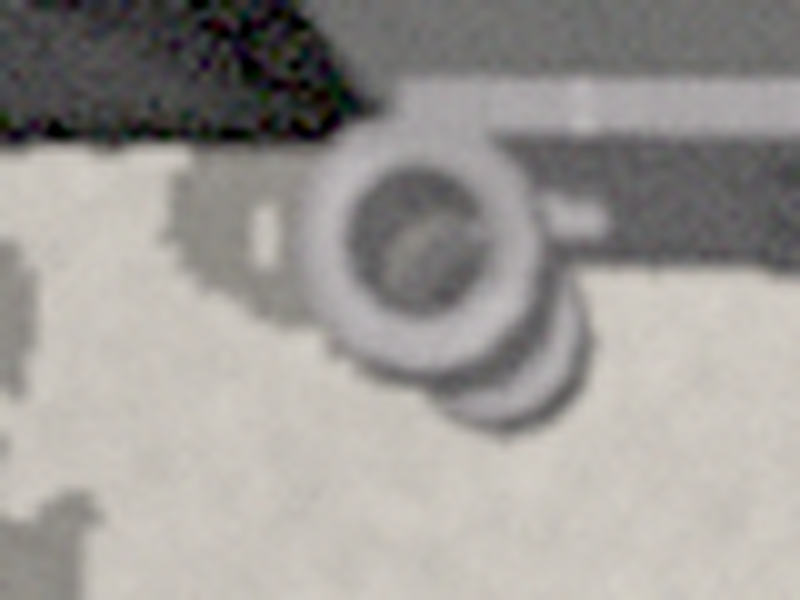

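```bash
cat >> h.py <<'E'
def ringfit(P,o,z,c0,cam='wrist',tol=.004,ri=.0045,ro=.008,half=.012):
    """centre of a level ring face (outer ro, bore ri) at height z, near c0"""
    p,Rm,t=pose(cam,o);x,y=rays(p);D=np.stack([x,y,np.ones_like(x)],-1)@Rm.T
    Q=t+D*((z-t[2])/D[...,2])[...,None]
    near=np.hypot(Q[...,0]-c0[0],Q[...,1]-c0[1])<.025
    q=Q[near][:,:2];lab=np.where(abs(P[near][:,2]-z)<tol,1.,-1.)
    g=np.arange(-half,half+1e-9,.0005);w=.0006
    best=[]
    for dx in g:
        for dy in g:
            r=np.hypot(q[:,0]-c0[0]-dx,q[:,1]-c0[1]-dy)
            s=1/(1+np.exp(-np.clip((ro-r)/w,-30,30)))-1/(1+np.exp(-np.clip((ri-r)/w,-30,30)))
            # reward ring, mild penalty: bore labelled as face
            best.append(((s*lab).sum()-((r<ri)*lab).sum(),c0[0]+dx,c0[1]+dy))
    best=np.array(best);b=best[best[:,0]>best[:,0].max()*.985]
    return best[best[:,0].argmax()],b[:,1:].mean(0)
E
python3 - <<'E'
from h import *
f=np.load('pics/w1.npz');o=dict(eef_pos=f['pos'],orientation=f['ori'])
P=cloud('wrist',f['d'],o)
b,c=ringfit(P,o,.1577,(.607,.188));print('upper',b,c)
W=P[30:90,250:330].reshape(-1,3)
# front side surfaces of knuckles, r=8
for lo,hi in((.130,.153),(.065,.089)):
    q=W[(W[:,2]>lo)&(W[:,2]<hi)]
    q=q[(np.hypot(*(q[:,:2]-c).T)>.006)&(np.hypot(*(q[:,:2]-c).T)<.0105)&(q[:,1]<c[1]+.002)][:,:2]
    print('side',len(q),circfit(q,.008))
# enclosure top front edge / jamb for yaw
Z=P[...,2];m=(abs(Z-.205)<.004)
q=P[m];print(len(q),q.min(0),q.max(0))
T=np.load('pics/top0.npz');A=cloud('top',T['d'])
from h import *
m=(abs(A[...,2]-.2045)<.006)&(A[...,0]>.3)&(A[...,0]<.75)&(A[...,1]>.1)&(A[...,1]<.6)
for v in range(0): pass
a=A[m][:,:2].astype(np.float32);print(cv2.minAreaRect(a))
lin=[]
# flange front edge line in wrist view
m2=(abs(P[...,2]-.1577)<.004);q=P[m2];print('158 plane',len(q),cv2.minAreaRect(q[:,:2].astype(np.float32)))
E
```

```text
upper [3.26629119e+02 6.03000000e-01 1.85500000e-01] [0.60275 0.1855 ]
side 54 (array([0.60239925, 0.18576578]), np.float64(9.533124702085405e-05))
side 30 (array([0.60249929, 0.18578622]), np.float64(9.171602960177104e-05))
930 [0.451952   0.18194015 0.20100556] [0.63622956 0.21306946 0.20720224]
((0.4884439706802368, 0.3138645887374878), (0.26139822602272034, 0.2734604477882385), 10.101236343383789)
158 plane 1136 ((0.5244969725608826, 0.18587172031402588), (0.23187823593616486, 0.028802400454878807), 4.5993146896362305)
```

servo_tool([
  {"rx": 0,"ry": 0,"rz": -0.41,"tx": -0.36,"ty": -0.83,"tz": 0,"jaw": 0},
  {"rx": 0,"ry": 0,"rz": -0.41,"tx": -0.36,"ty": -0.83,"tz": 0,"jaw": 0},
  {"rx": 0,"ry": 0,"rz": -0.41,"tx": -0.36,"ty": -0.83,"tz": 0,"jaw": 0},
  {"rx": 0,"ry": 0,"rz": -0.41,"tx": -0.36,"ty": -0.83,"tz": 0,"jaw": 0},
  {"rx": 0,"ry": 0,"rz": -0.41,"tx": -0.36,"ty": -0.83,"tz": 0,"jaw": 0},
])

```text
time: 3.23
eef_pos: [0.5844, -0.0342, 0.2509]
orientation: [2.26, 2.179, 0.003]
contact_force: [-0.3, -0.3, -0.1]
grip_width: 0.0424
```

servo_tool([
  {"rx": 0,"ry": 0,"rz": -0.41,"tx": -0.36,"ty": -0.83,"tz": 0,"jaw": 0},
  {"rx": 0,"ry": 0,"rz": -0.41,"tx": -0.36,"ty": -0.83,"tz": 0,"jaw": 0},
  {"rx": 0,"ry": 0,"rz": -0.41,"tx": -0.36,"ty": -0.83,"tz": 0,"jaw": 0},
  {"rx": 0,"ry": 0,"rz": -0.41,"tx": -0.36,"ty": -0.83,"tz": 0,"jaw": 0},
  {"rx": 0,"ry": 0,"rz": -0.41,"tx": -0.36,"ty": -0.83,"tz": 0,"jaw": 0},
])

```text
time: 3.65
eef_pos: [0.5306, -0.1589, 0.251]
orientation: [2.481, 1.924, 0.002]
contact_force: [0.7, 0.1, 0.8]
grip_width: 0.0427
```

servo_tool([
  {"rx": 0,"ry": 0,"rz": -0.41,"tx": -0.36,"ty": -0.83,"tz": -0.25,"jaw": 0},
  {"rx": 0,"ry": 0,"rz": -0.41,"tx": -0.36,"ty": -0.83,"tz": -0.25,"jaw": 0},
  {"rx": 0,"ry": 0,"rz": -0.41,"tx": -0.36,"ty": -0.83,"tz": -0.25,"jaw": 0},
  {"rx": 0,"ry": 0,"rz": -0.41,"tx": -0.36,"ty": -0.83,"tz": -0.25,"jaw": 0},
  {"rx": 0,"ry": 0,"rz": 0,"tx": 0,"ty": 0,"tz": 0,"jaw": 0},
])

```text
time: 4.07
eef_pos: [0.486, -0.2613, 0.2193]
orientation: [2.64, 1.7, -0.004]
contact_force: [-0.3, -1.1, 0.0]
grip_width: 0.0429
```

servo_tool([
  {"rx": 0,"ry": 0,"rz": 0,"tx": 0,"ty": 0,"tz": 0,"jaw": 0},
  {"rx": 0,"ry": 0,"rz": 0,"tx": 0,"ty": 0,"tz": 0,"jaw": 0},
])

```text
time: 4.23
eef_pos: [0.4885, -0.2577, 0.2205]
orientation: [2.637, 1.706, 0.002]
contact_force: [0.4, 0.4, 0.6]
grip_width: 0.0425
```

Run:
```python
from h import *
from scipy import ndimage
im,d,P=shot('wrist','w2.png');o=ctrl.get_obs();Z=P[...,2]
Rm=rot(o['orientation']);print('tcp',o['eef_pos'],'tool y yaw',np.degrees(np.arctan2(Rm[1,1],Rm[0,1])))
l,n=ndimage.label((abs(Z-.161)<.005))
for i in range(1,n+1):
    q=P[l==i]
    if len(q)>150: print(len(q),cv2.minAreaRect(q[:,:2].astype(np.float32)),np.median(q[:,2]))
m=(abs(Z-.1025)<.004)&(P[...,0]<.58)&(P[...,1]>-.24)
print('knuckle-top pts',m.sum(),np.median(P[m],0) if m.any() else '')
save('w2v.png',np.clip((im/255.)**.6*255,0,255).astype(np.uint8))
```

```text
tcp [ 0.48869524 -0.25760216  0.22045002] tool y yaw -24.159383125437696
4298 ((0.5491070747375488, -0.26690298318862915), (0.13661393523216248, 0.012837717309594154), 65.06842803955078) 0.16176473130205055
4813 ((0.4877322018146515, -0.2577171325683594), (0.15995024144649506, 0.012000875547528267), 65.20677947998047) 0.16181069540747853
4961 ((0.5974741578102112, -0.3051145374774933), (0.15084867179393768, 0.013588874600827694), 65.0684585571289) 0.16165928324589807
knuckle-top pts 770 [ 0.53237432 -0.21477024  0.10243722]
```

View pics/w2v.png

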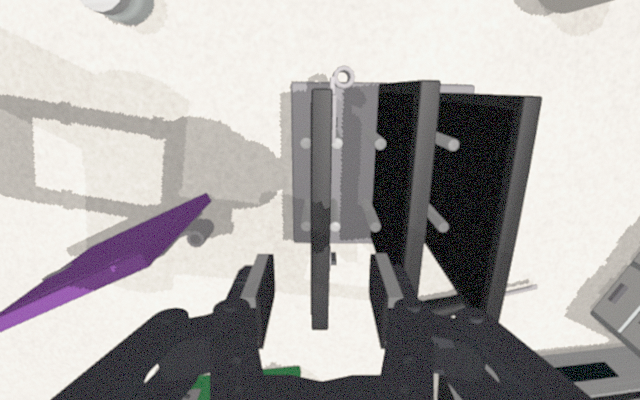

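The panel between the fingers is the door: its knuckle ring is at (343,77), and the two panels to its right have none. Descending to grasp.

servo_tool([
  {"rx": 0,"ry": 0,"rz": -0.1,"tx": -0.03,"ty": 0,"tz": -0.6,"jaw": 0},
  {"rx": 0,"ry": 0,"rz": 0,"tx": 0,"ty": 0,"tz": -0.6,"jaw": 0},
  {"rx": 0,"ry": 0,"rz": 0,"tx": 0,"ty": 0,"tz": -0.6,"jaw": 0},
  {"rx": 0,"ry": 0,"rz": 0,"tx": 0,"ty": 0,"tz": -0.6,"jaw": 0},
  {"rx": 0,"ry": 0,"rz": 0,"tx": 0,"ty": 0,"tz": -0.6,"jaw": 0},
])

```text
time: 4.7
eef_pos: [0.4882, -0.2575, 0.1295]
orientation: [2.644, 1.694, 0.002]
contact_force: [-0.0, -0.3, -0.7]
grip_width: 0.0427
```

servo_tool([
  {"rx": 0,"ry": 0,"rz": 0,"tx": 0,"ty": 0,"tz": 0,"jaw": -0.3},
  {"rx": 0,"ry": 0,"rz": 0,"tx": 0,"ty": 0,"tz": 0,"jaw": -0.5},
  {"rx": 0,"ry": 0,"rz": 0,"tx": 0,"ty": 0,"tz": 0,"jaw": -1},
  {"rx": 0,"ry": 0,"rz": 0,"tx": 0,"ty": 0,"tz": 0,"jaw": -1},
  {"rx": 0,"ry": 0,"rz": 0,"tx": 0,"ty": 0,"tz": 0,"jaw": -1},
], grip_force=60)

```text
time: 5.12
eef_pos: [0.4881, -0.2589, 0.1306]
orientation: [2.646, 1.69, 0.002]
contact_force: [0.5, 0.9, 2.2]
grip_width: 0.0111
```

servo_tool([
  {"rx": 0,"ry": 0,"rz": 0,"tx": 0,"ty": 0,"tz": 0,"jaw": -1},
  {"rx": 0,"ry": 0,"rz": 0,"tx": 0,"ty": 0,"tz": 0,"jaw": -1},
  {"rx": 0,"ry": 0,"rz": 0,"tx": 0,"ty": 0,"tz": 0,"jaw": -1},
])

```text
time: 5.37
eef_pos: [0.4881, -0.2589, 0.1306]
orientation: [2.646, 1.69, 0.003]
contact_force: [1.3, 3.1, 4.9]
grip_width: 0.0109
```

servo_tool([
  {"rx": 0,"ry": 0,"rz": 0,"tx": 0,"ty": 0,"tz": 0.3,"jaw": -1},
  {"rx": 0,"ry": 0,"rz": 0,"tx": 0,"ty": 0,"tz": 0.5,"jaw": -1},
  {"rx": 0,"ry": 0,"rz": 0,"tx": 0,"ty": 0,"tz": 0.5,"jaw": -1},
  {"rx": 0,"ry": 0,"rz": 0,"tx": 0,"ty": 0,"tz": 0.5,"jaw": -1},
  {"rx": 0,"ry": 0,"rz": 0,"tx": 0,"ty": 0,"tz": 0.5,"jaw": -1},
])

```text
time: 5.78
eef_pos: [0.4863, -0.259, 0.1986]
orientation: [-2.647, -1.69, 0.002]
contact_force: [0.8, -0.5, -3.2]
grip_width: 0.011
```

servo_tool([
  {"rx": 0,"ry": 0,"rz": 0,"tx": 0,"ty": 0,"tz": 0.5,"jaw": -1},
  {"rx": 0,"ry": 0,"rz": 0,"tx": 0,"ty": 0,"tz": 0.4,"jaw": -1},
  {"rx": 0,"ry": 0,"rz": 0,"tx": 0,"ty": 0,"tz": 0.1,"jaw": -1},
  {"rx": 0,"ry": 0,"rz": 0,"tx": 0,"ty": 0,"tz": 0,"jaw": -1},
  {"rx": 0,"ry": 0,"rz": 0,"tx": 0,"ty": 0,"tz": 0,"jaw": -1},
])

```text
time: 6.2
eef_pos: [0.4865, -0.2587, 0.2276]
orientation: [-2.647, -1.69, 0.001]
contact_force: [-0.2, 0.6, -2.9]
grip_width: 0.0113
```

```bash
cat >> h.py <<'E'
def held(name):
    """door in the hand: top face and knuckle ring"""
    im,d,P=shot('wrist',name);o=ctrl.get_obs();Z=P[...,2]
    Rm=rot(o['orientation']);tcp=np.array(o['eef_pos'])
    T=(P-tcp)@Rm  # tool coords
    # door top face: tool x 25..82mm, |y|<9mm, z about -31mm
    m=(T[...,0]>.02)&(T[...,0]<.079)&(abs(T[...,1])<.009)&(abs(T[...,2]+.031)<.008)
    q=T[m];zt=np.median(q[:,2])
    k=np.linalg.lstsq(np.c_[q[:,0]-.05,q[:,1],np.ones(len(q))],q[:,2],rcond=None)[0]
    bins=[(x,np.nanmean([np.percentile(q[abs(q[:,0]-x)<.004][:,1],a) for a in(2,98)])) for x in np.arange(.025,.077,.008)]
    kk=np.polyfit(*np.array(bins).T,1)
    print('tcp',tcp,'tool y yaw',np.degrees(np.arctan2(Rm[1,1],Rm[0,1])),'tool z',Rm[:,2])
    print('door top z(tool) %.4f world %.4f slope_x %.2f deg'%(zt,np.median(P[m][:,2]),np.degrees(k[0])),'edge yaw in tool %.2f deg'%np.degrees(np.arctan(kk[0])),'mid y at x=0 %.4f'%kk[1],len(q),'maxx %.4f'%q[:,0].max())
    zk=np.median(P[m][:,2])-.0595
    kt=(T[...,0]>.075)&(T[...,0]<.11)&(abs(T[...,1]-.0155)<.015)&(abs(Z-zk)<.007)
    zk=np.median(P[kt][:,2]);c0=P[kt][:,:2].mean(0)
    b,c=ringfit(P,o,zk,c0,tol=.003)
    print('door knuckle top z %.4f'%zk,'n',kt.sum(),'ring',b,c,'in tool',(np.r_[c,zk]-tcp)@Rm)
    return im,d,P
E
python3 - <<'E'
from h import *
print(ctrl.get_obs()['contact_force'],ctrl.get_obs()['ft_torque'])
held('w3.png')
E
```

```text
[-0.16010514  0.56664853 -2.89830456] [-0.02679579  0.05688924  0.0228869 ]
tcp [ 0.48633835 -0.25855681  0.22720872] tool y yaw -24.875100269269474 tool z [-0.00203541  0.00107378 -0.99999735]
door top z(tool) -0.0316 world 0.2588 slope_x -0.07 deg edge yaw in tool 0.17 deg mid y at x=0 -0.0004 6419 maxx 0.0789
door knuckle top z 0.1991 n 771 ring [ 5.99571939e+02  5.37020278e-01 -1.85061581e-01] [ 0.53702028 -0.18481158] in tool [0.08821927 0.01502421 0.0280632 ]
```

servo_tool([
  {"rx": 0,"ry": 0,"rz": 0,"tx": 0,"ty": 0,"tz": 0.7,"jaw": -1},
  {"rx": 0,"ry": 0,"rz": 0,"tx": 0,"ty": 0,"tz": 0.7,"jaw": -1},
  {"rx": 0,"ry": 0,"rz": 0,"tx": 0.15,"ty": 0.35,"tz": 0.6,"jaw": -1},
  {"rx": 0,"ry": 0,"rz": 0,"tx": 0.3,"ty": 0.7,"tz": 0,"jaw": -1},
  {"rx": 0,"ry": 0,"rz": 0,"tx": 0.3,"ty": 0.7,"tz": 0,"jaw": -1},
])

```text
time: 6.67
eef_pos: [0.5099, -0.2066, 0.2885]
orientation: [2.649, 1.688, 0.0]
contact_force: [-0.1, -0.1, -3.4]
grip_width: 0.011
```

servo_tool([
  {"rx": 0,"ry": 0,"rz": 0,"tx": 0.3,"ty": 0.7,"tz": 0,"jaw": -1},
  {"rx": 0,"ry": 0,"rz": 0,"tx": 0.3,"ty": 0.7,"tz": 0,"jaw": -1},
  {"rx": 0,"ry": 0,"rz": 0.45,"tx": 0.3,"ty": 0.7,"tz": 0,"jaw": -1},
  {"rx": 0,"ry": 0,"rz": 0.7,"tx": 0.3,"ty": 0.7,"tz": 0,"jaw": -1},
  {"rx": 0,"ry": 0,"rz": 0.7,"tx": 0.3,"ty": 0.7,"tz": 0,"jaw": -1},
])

```text
time: 7.08
eef_pos: [0.5543, -0.1002, 0.2869]
orientation: [-2.467, -1.942, 0.003]
contact_force: [0.6, 0.3, -3.2]
grip_width: 0.0108
```

servo_tool([
  {"rx": 0,"ry": 0,"rz": 0.7,"tx": 0.3,"ty": 0.7,"tz": 0,"jaw": -1},
  {"rx": 0,"ry": 0,"rz": 0.7,"tx": 0.3,"ty": 0.7,"tz": 0,"jaw": -1},
  {"rx": 0,"ry": 0,"rz": 0.7,"tx": 0.3,"ty": 0.7,"tz": 0,"jaw": -1},
  {"rx": 0,"ry": 0,"rz": 0.7,"tx": 0.3,"ty": 0.7,"tz": 0,"jaw": -1},
  {"rx": 0,"ry": 0,"rz": 0.7,"tx": 0.3,"ty": 0.7,"tz": -0.3,"jaw": -1},
])

```text
time: 7.5
eef_pos: [0.6004, 0.0046, 0.2795]
orientation: [2.072, 2.36, 0.001]
contact_force: [0.5, 0.8, -3.5]
grip_width: 0.011
```

servo_tool([
  {"rx": 0,"ry": 0,"rz": 0.7,"tx": 0.3,"ty": 0.7,"tz": -0.7,"jaw": -1},
  {"rx": 0,"ry": 0,"rz": 0.5,"tx": 0.2,"ty": 0.4,"tz": -0.7,"jaw": -1},
  {"rx": 0,"ry": 0,"rz": 0,"tx": 0,"ty": 0,"tz": -0.7,"jaw": -1},
  {"rx": 0,"ry": 0,"rz": 0,"tx": 0,"ty": 0,"tz": -0.7,"jaw": -1},
  {"rx": 0,"ry": 0,"rz": 0,"tx": 0,"ty": 0,"tz": -0.6,"jaw": -1},
])

```text
time: 7.92
eef_pos: [0.6133, 0.0372, 0.1742]
orientation: [-1.922, -2.481, 0.004]
contact_force: [-0.4, 0.5, -3.3]
grip_width: 0.0109
```

servo_tool([
  {"rx": 0,"ry": 0,"rz": 0,"tx": 0,"ty": 0,"tz": -0.5,"jaw": -1},
  {"rx": 0,"ry": 0,"rz": 0,"tx": 0,"ty": 0,"tz": -0.2,"jaw": -1},
  {"rx": 0,"ry": 0,"rz": 0,"tx": 0,"ty": 0,"tz": 0,"jaw": -1},
  {"rx": 0,"ry": 0,"rz": 0,"tx": 0,"ty": 0,"tz": 0,"jaw": -1},
  {"rx": 0,"ry": 0,"rz": 0,"tx": 0,"ty": 0,"tz": 0,"jaw": -1},
])

```text
time: 8.33
eef_pos: [0.6154, 0.0366, 0.1572]
orientation: [1.924, 2.482, 0.002]
contact_force: [0.1, -0.3, -3.6]
grip_width: 0.0109
```

```bash
cat >> h.py <<'E'
def jamb(P,o,c0=(.6025,.1857)):
    b,c=ringfit(P,o,.1577,c0,tol=.003);print('jamb upper ring',b,c)
    W=P.reshape(-1,3);r=np.hypot(*(W[:,:2]-c).T);n=(r>.006)&(r<.0105)&(W[:,1]<c[1]+.002)
    for lo,hi in((.130,.153),(.065,.089)):
        q=W[n&(W[:,2]>lo)&(W[:,2]<hi)][:,:2]
        if len(q)>12: print(' side',len(q),circfit(q,.008))
    return c
E
python3 - <<'E'
from h import *
im,d,P=held('w4.png');o=ctrl.get_obs();jamb(P,o);print(o['contact_force'])
save('w4v.png',np.clip((im/255.)**.6*255,0,255).astype(np.uint8))
E
```

```text
tcp [0.61549103 0.03652489 0.1575345 ] tool y yaw 14.428507086517422 tool z [ 2.40661521e-03 -1.53037883e-04 -9.99997092e-01]
door top z(tool) -0.0309 world 0.1884 slope_x -0.05 deg edge yaw in tool 0.05 deg mid y at x=0 -0.0002 6350 maxx 0.0788
door knuckle top z 0.1288 n 772 ring [6.05742147e+02 6.08334381e-01 1.25533860e-01] [0.60833438 0.12578386] in tool [0.0882484  0.01524401 0.02868708]
jamb upper ring [0.     0.5905 0.1737] [nan nan]
[ 0.0729899   0.87944494 -3.42164274]h.py:52: RuntimeWarning: Mean of empty slice.
  return best[best[:,0].argmax()],b[:,1:].mean(0)
  ret = um.true_divide(
```

View pics/w4v.png

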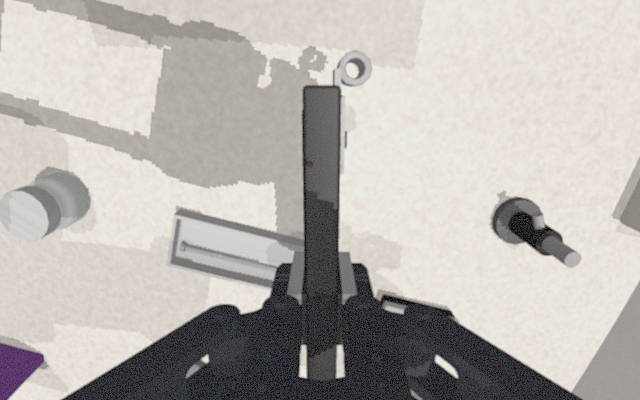

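servo_tool([
  {"rx": 0,"ry": 0,"rz": -0.35,"tx": -0.1,"ty": 0.1,"tz": -0.12,"jaw": -1},
  {"rx": 0,"ry": 0,"rz": -0.35,"tx": -0.1,"ty": 0.35,"tz": 0,"jaw": -1},
  {"rx": 0,"ry": 0,"rz": 0,"tx": -0.05,"ty": 0.35,"tz": 0,"jaw": -1},
  {"rx": 0,"ry": 0,"rz": 0,"tx": -0.04,"ty": 0.35,"tz": 0,"jaw": -1},
  {"rx": 0,"ry": 0,"rz": 0,"tx": 0,"ty": 0.18,"tz": 0,"jaw": -1},
])

```text
time: 8.8
eef_pos: [0.6061, 0.0782, 0.1536]
orientation: [2.012, 2.412, 0.003]
contact_force: [0.4, 0.2, -2.1]
grip_width: 0.0113
```

servo_tool([
  {"rx": 0,"ry": 0,"rz": 0,"tx": 0,"ty": 0,"tz": 0,"jaw": -1},
  {"rx": 0,"ry": 0,"rz": 0,"tx": 0,"ty": 0,"tz": 0,"jaw": -1},
  {"rx": 0,"ry": 0,"rz": 0,"tx": 0,"ty": 0,"tz": 0,"jaw": -1},
])

```text
time: 9.05
eef_pos: [0.6062, 0.0764, 0.1529]
orientation: [2.013, 2.411, -0.0]
contact_force: [0.3, 0.8, -3.4]
grip_width: 0.0117
```

Run:
```python
from h import *
im,d,P=held('w5.png');o=ctrl.get_obs();print(o['contact_force'])
m=(abs(P[...,2]-.1577)<.004)&(np.hypot(P[...,0]-.6025,P[...,1]-.1857)<.015)
v,u=np.nonzero(m);print('upper face pts',m.sum(),v.max() if len(v) else '',P[m].mean(0))
jamb(P,o)
```

```text
tcp [0.60612575 0.07621524 0.15277514] tool y yaw 10.244158569903973 tool z [ 3.13026484e-04 -4.87057766e-04 -9.99999832e-01]
door top z(tool) -0.0313 world 0.1841 slope_x -0.06 deg edge yaw in tool 0.40 deg mid y at x=0 -0.0005 6392 maxx 0.0790
door knuckle top z 0.1244 n 801 ring [6.02238353e+02 6.05348517e-01 1.65911924e-01] [0.60534852 0.16591192] in tool [0.0884202  0.01518082 0.02831697]
[ 0.19896639 -0.13465579 -3.02632521]
upper face pts 741 31 [0.60301074 0.18202423 0.1577089 ]
jamb upper ring [7.65294087e+02 6.02500000e-01 1.85200000e-01] [0.6025 0.1852]
 side 306 (array([0.60280133, 0.18573861]), np.float64(0.00016990113853641777))
 side 106 (array([0.60296399, 0.18559856]), np.float64(0.0001593697694776007))
```

servo_tool([
  {"rx": 0,"ry": 0,"rz": 0,"tx": -0.04,"ty": 0.1,"tz": 0.03,"jaw": -1},
  {"rx": 0,"ry": 0,"rz": 0,"tx": -0.03,"ty": 0.15,"tz": 0,"jaw": -1},
  {"rx": 0,"ry": 0,"rz": 0,"tx": -0.02,"ty": 0.15,"tz": 0,"jaw": -1},
  {"rx": 0,"ry": 0,"rz": 0,"tx": 0,"ty": 0.1,"tz": 0,"jaw": -1},
  {"rx": 0,"ry": 0,"rz": 0,"tx": 0,"ty": 0.06,"tz": 0,"jaw": -1},
])

```text
time: 9.52
eef_pos: [0.6032, 0.094, 0.1536]
orientation: [-2.014, -2.411, -0.0]
contact_force: [-0.2, -0.3, -2.5]
grip_width: 0.0109
```

servo_tool([
  {"rx": 0,"ry": 0,"rz": 0,"tx": 0,"ty": 0.04,"tz": 0,"jaw": -1},
  {"rx": 0,"ry": 0,"rz": 0,"tx": 0,"ty": 0,"tz": 0,"jaw": -1},
  {"rx": 0,"ry": 0,"rz": 0,"tx": 0,"ty": 0,"tz": 0,"jaw": -1},
  {"rx": 0,"ry": 0,"rz": 0,"tx": 0,"ty": 0,"tz": 0,"jaw": -1},
])

```text
time: 9.85
eef_pos: [0.6033, 0.0945, 0.1536]
orientation: [2.014, 2.411, -0.0]
contact_force: [0.2, -0.5, -2.2]
grip_width: 0.011
```

Run:
```python
from h import *
im,d,P=shot('wrist','w6.png');o=ctrl.get_obs();print(o['contact_force'],o['ft_torque'])
Rm=rot(o['orientation']);tcp=o['eef_pos'];print('tcp',tcp,np.degrees(np.arctan2(Rm[1,1],Rm[0,1])),'expected door bore',tcp+Rm@[.0883,.0151,.0438])
jamb(P,o)
v,u=np.nonzero((abs(P[...,2]-.1577)<.004)&(np.hypot(P[...,0]-.6025,P[...,1]-.1857)<.009));r,c=int(v.mean()),int(u.mean());print(r,c)
W=P.reshape(-1,3);B=(tcp+Rm@[.0883,.0151,.0438])[:2];rr=np.hypot(*(W[:,:2]-B).T)
q=W[(rr>.006)&(rr<.0105)&(W[:,2]>.098)&(W[:,2]<.1235)];print('door side',len(q),circfit(q[:,:2],.008) if len(q)>12 else '')
save('w6v.png',np.clip((im/255.)**.5*255,0,255).astype(np.uint8),(0,120,c-80,c+80),5)
```

```text
[-0.02451807 -0.24790538 -2.31933547] [ 0.02050537  0.03511536 -0.03282534]
tcp [0.60324219 0.09444861 0.1535995 ] 10.22934789899422 expected door bore [0.60242327 0.18402356 0.10979315]
jamb upper ring [9.05853744e+02 6.02500000e-01 1.85200000e-01] [0.6025  0.18545]
 side 115 (array([0.60288597, 0.18551119]), np.float64(9.262349099127506e-05))
57 363
door side 56 (array([0.60134998, 0.18429511]), np.float64(0.00095238050195001))
```

View pics/w6v.png

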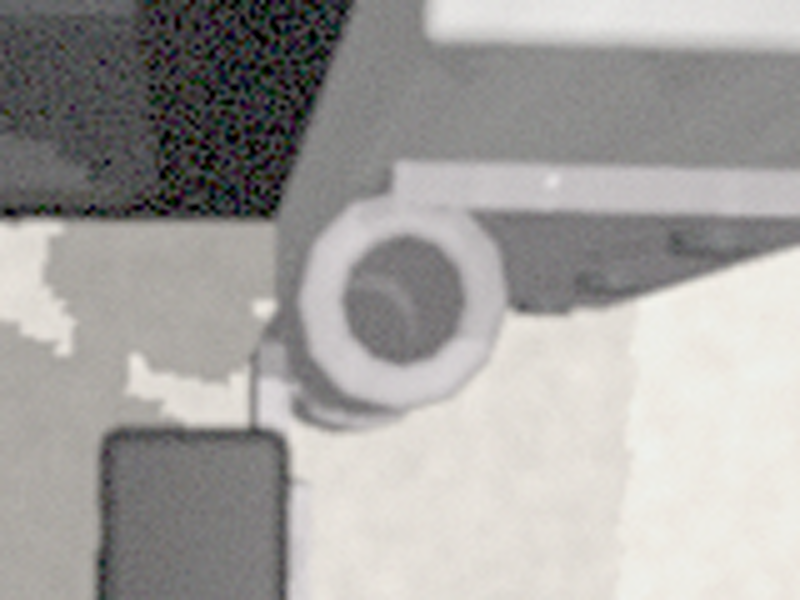

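The door's knuckle is in the gap below the upper ring (crop (405,300)), with no contact force. About 1.5 mm remains along +y.

servo_tool([
  {"rx": 0,"ry": 0,"rz": 0,"tx": 0.005,"ty": 0.02,"tz": 0,"jaw": -1},
  {"rx": 0,"ry": 0,"rz": 0,"tx": 0.005,"ty": 0.02,"tz": 0,"jaw": -1},
  {"rx": 0,"ry": 0,"rz": 0,"tx": 0,"ty": 0.005,"tz": 0,"jaw": -1},
  {"rx": 0,"ry": 0,"rz": 0,"tx": 0,"ty": 0,"tz": 0,"jaw": -1},
  {"rx": 0,"ry": 0,"rz": 0,"tx": 0,"ty": 0,"tz": 0,"jaw": -1},
])

```text
time: 10.32
eef_pos: [0.6035, 0.0959, 0.1536]
orientation: [2.014, 2.411, 0.0]
contact_force: [0.3, 1.0, -3.1]
grip_width: 0.0111
```

```bash
cat >> h.py <<'E'
def proj(X,o,cam='wrist'):
    p,Rm,t=pose(cam,o);c=(np.atleast_2d(X)-t)@Rm;x=c[:,:2]/c[:,2:];x=x*(1+p['k1']*(x**2).sum(1))[:,None]
    K=np.array(p['mtx']);return x*K[[0,1],[0,1]]+K[:2,2]
E
python3 - <<'E'
from h import *
im,d,P=shot('wrist','w7.png');o=ctrl.get_obs();print(o['contact_force'],o['ft_torque'])
Rm=rot(o['orientation']);tcp=o['eef_pos'];B=tcp+Rm@[.0883,.0151,.0438];print('tcp',tcp,'bore',B)
J=jamb(P,o)
a=np.linspace(0,6.283,60)
def circ(c,z,r):return np.c_[c[0]+r*np.cos(a),c[1]+r*np.sin(a),0*a+z]
big=cv2.resize(np.clip((im/255.)**.5*255,0,255).astype(np.uint8)[20:110,310:430],None,fx=6.6,fy=6.6,interpolation=cv2.INTER_CUBIC)
big2=big.copy()
for c,z,r,col in((J,.1578,.0045,(255,0,0)),(B,B[2]+.0155,.0045,(0,160,0)),(B,B[2]+.0155,.008,(0,255,0)),(J,.092,.0045,(0,0,255)),(J,.128,.0045,(255,160,0))):
    q=(proj(circ(c,z,r),o)-[310,20]+.5)*6.6-.5
    cv2.polylines(big2,[q.astype(np.int32)],True,col,1)
save('w7v.png',np.hstack([big[100:,250:650],big2[100:,250:650]]))
E
```

```text
[-0.29579798  0.08239738 -3.51620353] [ 0.03919943 -0.03281755  0.01165164]
tcp [0.60349971 0.09587792 0.15360843] bore [0.60267597 0.18545564 0.10980781]
jamb upper ring [8.96737853e+02 6.02500000e-01 1.85200000e-01] [0.6025  0.18545]
 side 103 (array([0.60286703, 0.18544951]), np.float64(8.434266878152726e-05))
```

View pics/w7v.png

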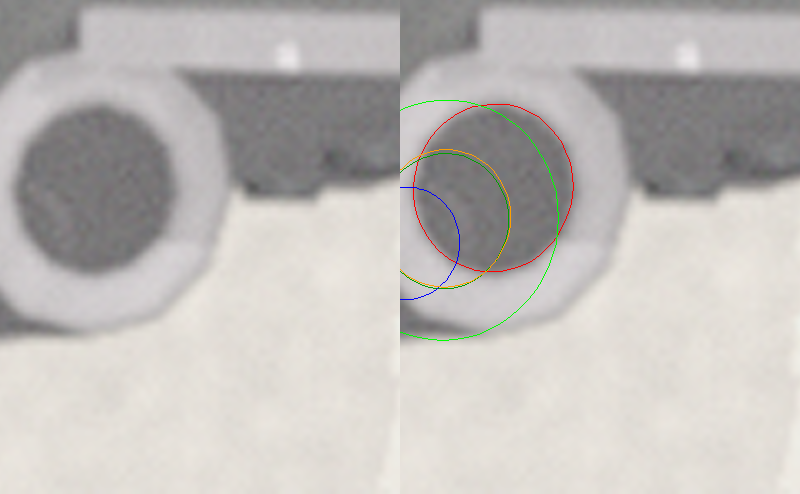

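Run:
```python
from plant import ctrl
o=ctrl.get_obs();print(o['time'],abs(o['joint_vel']).max(),o['contact_force'],o['grip_width'])
print(ctrl.finish_job())
```

```text
10.3667 0.002345233028755006 [-0.29579798  0.08239738 -3.51620353] 0.011315146306191133
the job is handed in; nothing more can be done
None
```

I lifted the door straight out of the rack and carried it to the enclosure. Its knuckle is now between the two jamb knuckles, with the door upright and open at about 90°. I handed the job in at 10.4 s with the gripper still holding it; no verdict is reported.

**Alignment:** in the last wrist-camera check the door's bore was at (0.6027, 0.1855, 0.1098). The hinge axis measured about (0.6025–0.6029, 0.1855), so they agree to roughly 0.3 mm. The height is within 0.5 mm of the 0.110 target.

**At rest, not forced:** the arm was still, and the force on the wrist was only the door's weight, about 3 N downwards.

**What the checks could not confirm:** with the knuckle in the gap, the camera no longer sees the door's bore directly. The final alignment therefore relies on where the knuckle sits in the hand, which I measured three times to within about 0.2 mm. One fit to the side of the door's knuckle disagreed by about 1 mm. I disregarded it because it was a poor fit with few points, taken where the leaf is close by.

**Everything else:** nothing else was moved on purpose. I took no overview picture at the end to confirm it.

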